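# Fold up the light shade and hold the curing lamp's shutter open at the mark

### The job

Expose the specimen on the light-curing station: fold the three hinged shade panels (left, right and far) fully upright by their wire bails, and only when all three stand, pull the spring-return shutter slide on top of the lamp house out until its pointer lines up with the mark clip. Keep hold of it there: the program finishes with the gripper still holding the slide at the mark, panels upright. Leave the other things on the bench alone.

Things in the scene. Friction and masses are not known exactly. Their poses are not given: they have to be found in the camera images.
- station: White curing station fixed to the bench: tray 130 x 100 x 48 mm high with a black mould in it (40 mm across, top at 74 mm); on its near side (-x) a lamp house 70 x 130 mm, 110 mm high, centred at x = -105 mm. Origin on the bench under the tray; x points from the lamp house across the tray, y left, z up. Turned by up to 15 degrees.
- panel_left (a joint): Hinge of the left (station +y) shade panel, rad: 0 = lying level outwards, 1.571 = upright (end stop). Hinge axis in the station frame: line y = +55, z = 55 mm, along x. Grey panel 4 mm thick, 52 mm out from the hinge, with an aluminium U-shaped bail on its free edge. Stiff hinge (0.08 N m): stays where left. Starts at 0 to 0.4.
- panel_left_bail (a point): Middle of the bail's cross bar on that panel: round bar 9 mm thick, 68 mm long, parallel to the hinge and 90 mm from it (bail centred at station x = +10 mm). Between bar and panel is an open window 59 mm wide, 33 mm deep for a finger; the bar can turn between the fingers as the panel swings.
- panel_right (a joint): Hinge of the right (station -y) shade panel, rad: 0 = lying level outwards, 1.571 = upright (end stop). Hinge axis in the station frame: line y = -55, z = 55 mm, along x. Grey panel 4 mm thick, 52 mm out from the hinge, with an aluminium U-shaped bail on its free edge. Stiff hinge (0.08 N m): stays where left. Starts at 0 to 0.4.
- panel_right_bail (a point): Middle of the bail's cross bar on that panel: round bar 9 mm thick, 68 mm long, parallel to the hinge and 90 mm from it (bail centred at station x = +10 mm). Between bar and panel is an open window 59 mm wide, 33 mm deep for a finger; the bar can turn between the fingers as the panel swings.
- panel_far (a joint): Hinge of the far (station +x) shade panel, rad: 0 = lying level outwards, 1.571 = upright (end stop). Hinge axis in the station frame: line x = +65, z = 55 mm, along y. Grey panel 4 mm thick, 52 mm out from the hinge, with an aluminium U-shaped bail on its free edge. Stiff hinge (0.08 N m): stays where left. Starts at 0 to 0.4.
- panel_far_bail (a point): Middle of the bail's cross bar on that panel: round bar 9 mm thick, 68 mm long, parallel to the hinge and 90 mm from it (bail centred at station y = 0 mm). Between bar and panel is an open window 59 mm wide, 33 mm deep for a finger; the bar can turn between the fingers as the panel swings.
- shutter (a joint): Travel of the grey shutter slide on top of the lamp house, m: 0 = shut (where its spring pulls it), grows towards station +y (left), end stop at 0.080. The spring pulls back with about 5 N when shut and 14 N at full travel; let go, it snaps shut.
- slide_grip (a point): Grasp point inside the upright grip of the slide: a grey plate 14 mm thick along the travel (station y), 30 mm wide along station x, 50 mm high; this point lies 152 mm above the bench, 20 mm below the top of the grip and 30 mm above its carriage.
- pointer (a point): Tip of the small aluminium pointer on the slide's carriage, level with the middle of the grip along the travel (station y), on the tray side; 116 mm above the bench.
- mark (a point): The mark: upright aluminium fin 3 mm thick (12 mm long, 14 mm high) of the small clip fixed on the lamp house's top edge on the tray side; this point is on the fin's end facing the pointer, in its mid plane. Pointer and mark are in line when both have the same station y. Set differently each time, at 30 to 65 mm of slide travel.
- puck_a: Small white resin puck, 30 mm across, 22 mm high, standing beside the station; bystander. Origin at the middle of its underside.
- puck_b: Grey resin puck, 40 mm across, 24 mm high; bystander. Origin at the middle of its underside.
- dish: Clear shallow dish, 70 mm across, 15 mm high, beside the station; bystander. Origin at the middle of its underside.
- bottle: White bottle, 60 mm across, 150 mm high; bystander. Origin at the middle of its underside.
- driver: Screwdriver 150 mm long lying on the bench; bystander. Origin on the bench side, near its middle.
- slide_case: Flat grey case 80 x 100 x 30 mm; bystander. Origin at the middle of its underside.
- beaker: Glass cup 60 mm across, 80 mm high; bystander. Origin at the middle of its underside.

How it is judged:
By the outcome, as a careful person would: the job done as asked, in the order asked, and still so for the second after the job is handed in, while the arm keeps its last pose, push and grip.
It also fails if it takes over 70 s, if anything falls off the work surface, if the arm or the gripper's body presses on something with over 40 N, if the wrist force passes 120 N, or if a joint passes its speed limit or range.

### The arm

A 6-joint arm with a two-finger parallel gripper is mounted at the origin on the work surface. World frame = base frame: x ahead of the robot, y to its left, z up, the work surface at z = 0. Lengths are in mm, angles in degrees, forces in N, time in s.
With the tool pointing down it reaches from about 300 to 850 mm from the base axis. Payload 4.2 kg.
Tool frame: the origin (TCP) lies on the mounting face of the last link; the fingertips stand 191 mm ahead of it and the grasp point (between the pads) lies 172 mm ahead of it; z points along the fingers, y is the direction in which the jaws open and shut (so a half turn about z gives the same grasp; the last joint's range is limited). The gripper opens to 91 mm and grips with 3 to 60 N. Pads are 32 mm wide; open, the fingers measure 118 mm over their backs; the gripper's body (76 mm by 178 mm) begins 60 mm behind the grasp point.
Start: joints at [-71.734, 18.312, 89.639, -0, 72.044, -1.146], TCP at [191.103, -542.312, 404.776] pointing down, gripper open.
Joint ranges: [-177.97, 177.97], [-48.28, 115.42], [12.27, 149.76], [-77.06, 257.06], [2.81, 150.46], [-146.56, 146.56]. Speed limits (degrees/s): [147.25, 147.25, 180, 180, 180, 180].

### API

Orientations are given as [roll, pitch, yaw] about the fixed x, y, z axes, in that order (R = Rz(yaw) Ry(pitch) Rx(roll)).
In Python, from workcell import env gives the robot as it stands.
- The arm moves only by the shell command python3 -m handwheel 'ROWS' [FORCE]. ROWS is JSON, a list of rows, each an object with "gripper": the opening in per cent of the stroke, from 0 (shut) to 100 (fully open); "travel": the shift along the tool's x, y, z in m, a list of three; "twist": the turn about the tool's z in rad. In form: [{"gripper": gripper, "travel": [x, y, z], "twist": twist}, ...]. A call has 1 to 5 rows; each row shifts and turns the commanded pose from where the row before left it, along the tool's axes as they then stand; what a row does not reach is not made up. A row lasts 1/12 s, in which the tool goes at most 41.7 mm and 7.16 degrees, less where a joint would pass 70% of its speed; a pose out of reach is approached as far as the arm can. A call with a gripper value outside its range is refused whole. The fingers move at their own pace and stop on an object; FORCE is the grip in N (left out, the last holds). Time passes only in rows, so rows that do not move let the fingers close. It gives the time, the measured TCP pose, the force and the opening at its end, in the units of the state.
- env.state(): the state, without advancing time (a new reading comes with each control period).
- env.grab_frame(name): name is "scene" or "top" or "wrist"; returns a dict with "frame" (384x512x3 uint8, red, green, blue), "intrinsics" (3x3 intrinsics, pixels), "k1" (the pictures are not rectified: a ray, as slopes to the right and down, at radius r is drawn at 1 + k1 r^2 times it, then the intrinsics apply), "extrinsics" (4x4, takes a point from camera to world coordinates). Camera axes: x right, y down, z forward; pixel columns grow to the right and rows downward; lengths in mm; the calibration is good to about 2 mm. A picture is of the moment at which its call begins. There is no depth.
- env.job_done(): hands the job in, once; it reports no verdict.
Trained networks look in the newest picture that a camera, given by its name, has taken for a name from the list of things; names that differ only in an ending like _2 or _b are one class to them, and where a whole thing is asked for, a point or a joint stands for the part that bears it (a point fixed in the world has none). Each returns a list of dicts, best first, with "confidence" (0 to 1); they miss things now and then, are a little off and sometimes report something else, mostly with a low value. They report only what shows in the picture. A call takes as long as a camera call.
- env.trace(camera, thing): "pixels" (384x512 bool, what is visible of it) and "uv" ([column, row] in pixels, amid what is visible of it).
- env.pinpoint(camera, thing): "uv" ([column, row] in pixels: a listed point, or the origin of a listed thing).
The state is a dict: "time_s": time; "qpos": joint angles; "qvel": joint speeds; "effort": joint torques, N m; "ee_pos": TCP position; "ee_rot": TCP orientation; "force": force on the tool from outside, world axes, zero at the start; "torque": the same for the moment, N m; "gripper_width": finger opening in mm.
Only numpy, scipy, OpenCV 4.12 (cv2) and the standard library are available. Lean on these libraries where they do the work, as an engineer would, in place of code of your own. Each camera call takes 0.05 s, during which the arm holds its last target. There are 200 camera calls.

## Working session

There is one attempt and no reset: what is moved stays moved. The work goes in short steps, Python scripts to look and compute and a shell command to move; the robot and the scene stay as the last step left them, time stands still between calls to the robot, and variables do not carry over. Pictures are saved under pics/ and viewed, about 8 in all and at most 12, crops included, and the job is handed in when it is done.

```bash
ls; mkdir -p pics; cat > h.py <<'E'
import numpy as np, cv2
from workcell import env
from scipy.spatial.transform import Rotation as R
def ray(f,uv):
    K=np.array(f["intrinsics"]);k=f["k1"];E=np.array(f["extrinsics"])
    d=np.array([(uv[0]-K[0,2])/K[0,0],(uv[1]-K[1,2])/K[1,1]]);s=d.copy()
    for _ in range(20): s=d/(1+k*(s@s))
    v=E[:3,:3]@np.array([*s,1]);return E[:3,3],v/np.linalg.norm(v)
def proj(f,P):
    K=np.array(f["intrinsics"]);E=np.array(f["extrinsics"])
    c=E[:3,:3].T@(np.array(P)-E[:3,3]);s=c[:2]/c[2];s=s*(1+f["k1"]*(s@s))
    return np.array([K[0,0]*s[0]+K[0,2],K[1,1]*s[1]+K[1,2]])
def atz(f,uv,z):
    o,v=ray(f,uv);return o+v*(z-o[2])/v[2]
def tri(rs):
    A=0;b=0
    for o,v in rs:
        M=np.eye(3)-np.outer(v,v);A=A+M;b=b+M@o
    p=np.linalg.solve(A,b);return p,max(np.linalg.norm((np.eye(3)-np.outer(v,v))@(p-o)) for o,v in rs)
def save(f,n,crop=None,s=1):
    im=f["frame"][:,:,::-1]
    if crop: im=im[crop[1]:crop[3],crop[0]:crop[2]]
    cv2.imwrite("pics/"+n+".png",cv2.resize(im,None,fx=s,fy=s,interpolation=cv2.INTER_CUBIC))
E
python3 - <<'E'
from h import *
np.set_printoptions(precision=1,suppress=True)
F={}
ims=[]
for c in("scene","top","wrist"):
    F[c]=env.grab_frame(c); print(c,np.array(F[c]["extrinsics"])[:3].tolist(),F[c]["k1"],F[c]["intrinsics"][0][0]); ims.append(F[c]["frame"])
im=np.vstack([np.hstack(ims[:2]),]);cv2.imwrite("pics/a.png",cv2.resize(im[:,:,::-1],(800,300)))
save(F["scene"],"scene",s=1.5);save(F["top"],"top",s=1.5)
for t in["station","panel_left_bail","panel_right_bail","panel_far_bail","slide_grip","pointer","mark","bottle","beaker","puck_a","dish","slide_case","driver"]:
    for c in("scene","top","wrist"):
        r=env.pinpoint(c,t); print(t,c,[(np.round(x["uv"],1).tolist(),round(x["confidence"],2)) for x in r[:3]], [atz(F[c],x["uv"],{"station":0,"slide_grip":152,"pointer":116,"mark":116}.get(t,55 if "bail" in t else 0)).round(0) for x in r[:2]])
print(env.state())
E
```

```text
pics
scene [[-0.6523623951705197, 0.6522440656348776, -0.3860064561784787, 1065.1027160102321], [0.7578962597275263, 0.5641406285562329, -0.3276257174020443, 414.97270048924776], [0.004069994890438159, -0.5062835470922039, -0.8623574694320956, 1182.6206193469245]] -0.11944544697927675 369.91259898817094
top [[-0.02001354882664347, -0.9953432974031138, 0.09429304416583727, 470.61528208768806], [-0.9994411891691198, 0.022442670613065593, 0.02477167592169222, 11.325482866945675], [-0.026772509325415604, -0.09374458304590409, -0.9952362462721956, 1154.5298541480283]] 0.013284802568955248 369.78006618066485
wrist [[0.33213093880999245, -0.9029987222634037, -0.27254788033637445, 268.5287644336373], [-0.9432318660073623, -0.3184651811784655, -0.09430575446511086, -513.8588805831845], [-0.0016390343070488915, 0.28839770451171204, -0.9575093094058735, 383.89255764409967]] -0.036262786458258534 287.25866247077647
station scene [([278.7, 209.4], 0.96), ([249.0, 182.9], 0.28)] [array([537.,  76.,   0.]), array([522., -79.,   0.])]
station top [([241.0, 204.2], 0.76)] [array([539.,  87.,   0.])]

[... 2169 characters left out ...]
[]
slide_case scene [([161.6, 147.6], 0.83)] [array([ 626., -455.,    0.])]
slide_case top [([415.4, 169.1], 0.9)] [array([ 636., -458.,    0.])]
slide_case wrist [] []
driver scene [([192.1, 128.9], 0.5)] [array([ 478., -431.,    0.])]
driver top [([412.0, 217.8], 0.67)] [array([ 486., -439.,    0.])]
driver wrist [] []
{'time_s': 2.1, 'qpos': array([-71.7,  18.3,  89.6,   0. ,  72. ,  -1.1]), 'qvel': array([-0. ,  0. ,  0.1,  0. ,  0.1,  0.1]), 'effort': array([  0. , -41.2, -23.2,   0.1,   0. ,  -0. ]), 'ee_pos': array([ 191.1, -542.3,  404.7]), 'ee_rot': array([180. ,  -0. ,  19.4]), 'force': array([-0.2, -0. , -0.2]), 'torque': array([ 0., -0., -0.]), 'gripper_width': 91.56857820069398}
```

View pics/top.png

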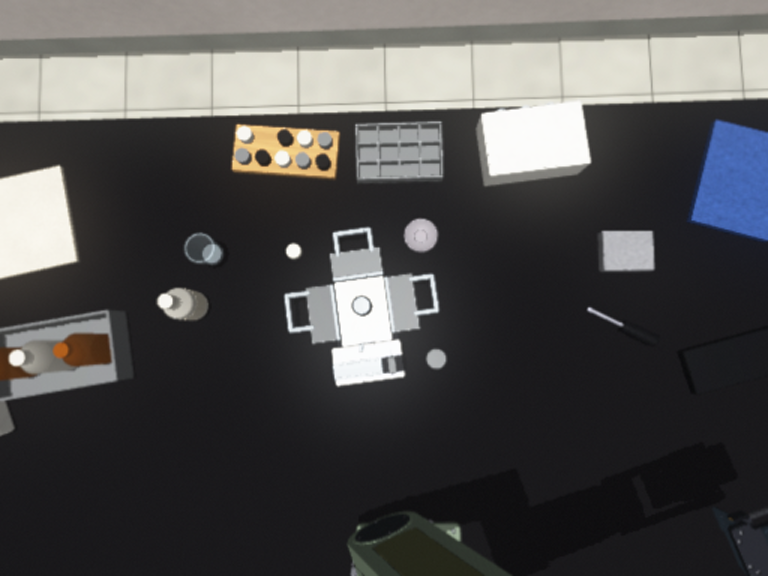

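View pics/scene.png

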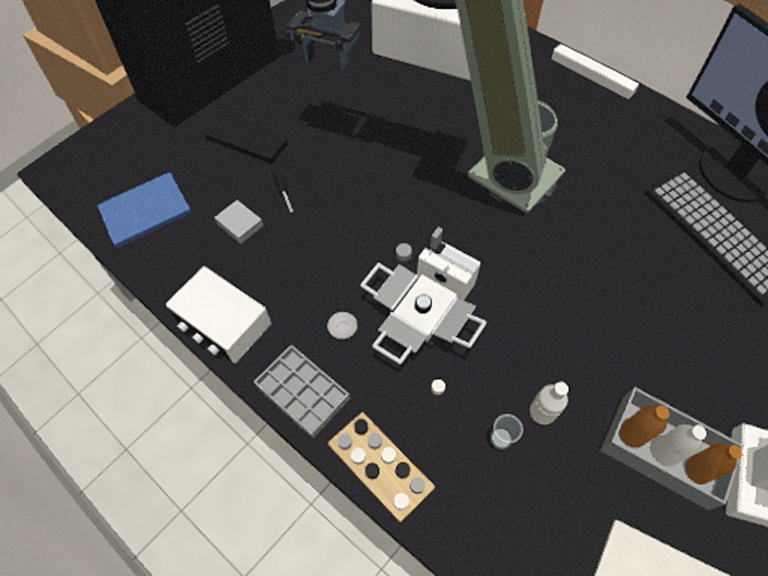

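The top view shows the station at about (360,310) in 1.5x pixels, with both side panels and the far panel nearly level and the slide grip at about (390,365). The dish is at (420,235) and the pucks at (293,251) and (437,358). In the scene view the station is at (425,310) and the grip at (437,240). Both agree with the network detections. The station yaw comes out near 7°, so I'm moving the wrist camera over it to measure more precisely.

```bash

python3 -m handwheel '[{"gripper":100,"travel":[0.01,-0.01,0],"twist":0.108},{"gripper":100,"travel":[0.0121,-0.0188,0],"twist":0.108},{"gripper":100,"travel":[0.0221,-0.0288,0],"twist":0},{"gripper":100,"travel":[0.0221,-0.0288,0],"twist":0},{"gripper":100,"travel":[0.0221,-0.0288,0],"twist":0}]' >/dev/null
python3 -m handwheel '[{"gripper":100,"travel":[0.0221,-0.0288,0],"twist":0},{"gripper":100,"travel":[0.0221,-0.0288,0],"twist":0},{"gripper":100,"travel":[0.0221,-0.0288,0],"twist":0},{"gripper":100,"travel":[0.0221,-0.0288,0],"twist":0},{"gripper":100,"travel":[0.0221,-0.0288,0],"twist":0}]' 
python3 -m handwheel '[{"gripper":60,"travel":[0.0221,-0.0288,0],"twist":0},{"gripper":30,"travel":[0.0221,-0.0288,0],"twist":0},{"gripper":30,"travel":[0.0221,-0.0288,0],"twist":0},{"gripper":30,"travel":[0.0221,-0.0288,0],"twist":0},{"gripper":30,"travel":[0.0221,-0.0288,0],"twist":0}]' 
python3 -m handwheel '[{"gripper":30,"travel":[0.0221,-0.0288,0],"twist":0},{"gripper":30,"travel":[0.0221,-0.0288,0],"twist":0},{"gripper":30,"travel":[0.0221,-0.0288,0],"twist":0},{"gripper":30,"travel":[0.0,0,0],"twist":0},{"gripper":30,"travel":[0,0,0],"twist":0}]' 
cat > look.py <<'E'
from h import *
import pickle,sys
np.set_printoptions(precision=1,suppress=True)
s=env.state();print(s["time_s"],s["ee_pos"],s["ee_rot"],s["gripper_width"],s["force"])
f=env.grab_frame("wrist");save(f,sys.argv[1],s=1.5)
D={}
for t in["station","panel_left_bail","panel_right_bail","panel_far_bail","slide_grip","pointer","mark"]:
    r=env.pinpoint("wrist",t);D[t]=r
    print(t,[(np.round(x["uv"],1).tolist(),round(x["confidence"],2),atz(f,x["uv"],{"station":0,"slide_grip":152,"pointer":116,"mark":116}.get(t,65)).round(1)) for x in r[:3]])
pickle.dump((f,D),open(sys.argv[1]+".pkl","wb"))
E
python3 look.py w1
```

```text
time_s: 2.93
ee_pos: [352.4, -256.5, 405.0]
ee_rot: [180.0, -0.0, 7.0]
force: [0.4, -0.7, -0.4]
gripper_width: 91.4
time_s: 3.35
ee_pos: [444.5, -99.9, 405.0]
ee_rot: [180.0, -0.0, 7.0]
force: [0.9, 0.2, 0.1]
gripper_width: 61.1
time_s: 3.77
ee_pos: [499.7, -6.5, 404.5]
ee_rot: [180.0, 0.0, 7.2]
force: [0.3, -1.1, 0.6]
gripper_width: 28.5
3.7667 [499.7  -6.5 404.5] [180.    0.    7.2] 28.450247323308115 [ 0.3 -1.1  0.6]
station [([187.0, 137.6], 0.56, array([529.5,  82.4,   0. ]))]
panel_left_bail [([44.7, 131.9], 0.67, array([525.5, 228.3,  65. ])), ([77.2, 18.0], 0.19, array([644.5, 187.9,  65. ]))]
panel_right_bail [([304.3, 132.9], 0.67, array([559.5, -58.1,  65. ]))]
panel_far_bail []
slide_grip []
pointer []
mark [([161.1, 230.2], 0.63, array([448.4,  79.4, 116. ]))]
```

```bash

python3 -m handwheel '[{"gripper":30,"travel":[0.03,-0.025,0],"twist":0},{"gripper":30,"travel":[0.03,-0.025,0],"twist":0},{"gripper":30,"travel":[0.03,-0.025,0],"twist":0},{"gripper":30,"travel":[0.0,0,0],"twist":0},{"gripper":30,"travel":[0,0,0],"twist":0}]' 
python3 look.py w2
```

```text
time_s: 4.58
ee_pos: [580.1, 78.3, 404.0]
ee_rot: [180.0, 0.1, 7.1]
force: [-0.9, 0.3, 0.4]
gripper_width: 27.5
4.5833 [580.1  78.3 404. ] [180.    0.1   7.1] 27.49860704287033 [-0.9  0.3  0.4]
station [([243.7, 203.6], 0.77, array([527.4,  81.6,   0. ])), ([13.2, 80.1], 0.48, array([657.2, 395.8,   0. ]))]
panel_left_bail [([118.8, 214.9], 0.93, array([517.3, 229.8,  65. ]))]
panel_right_bail [([360.2, 211.0], 0.74, array([558. , -55.8,  65. ]))]
panel_far_bail [([246.7, 81.5], 0.98, array([684.5,  95.7,  65. ]))]
slide_grip []
pointer [([283.2, 310.3], 0.53, array([447.5,  25.1, 116. ]))]
mark [([237.9, 303.9], 0.51, array([449.9,  76.5, 116. ]))]
```

View pics/w2.png

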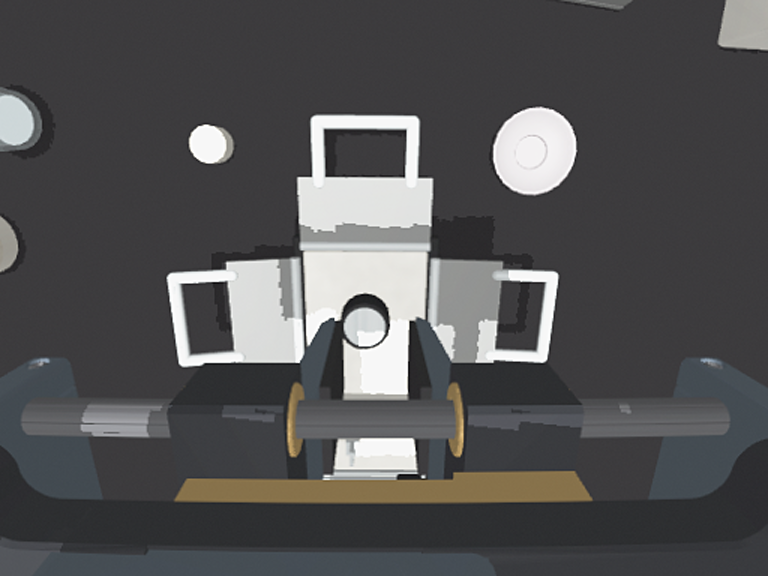

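The wrist view shows the three bails clearly: left bar near (178,318), right bar (550,315) and far bar (365,122). The station is square to the tool, so the yaw is about 7°. The windows are free, and the dish and puck are clear of the bails. Next I'm fitting the station pose and the panel angles from all four views.

```bash
cat > fit.py <<'E'
from h import *
import pickle
from scipy.optimize import least_squares
np.set_printoptions(precision=2,suppress=True)
obs=[]
names=["station","panel_left_bail","panel_right_bail","panel_far_bail","slide_grip","pointer","mark"]
for n in("w1","w2"):
    f,D=pickle.load(open(n+".pkl","rb"))
    for t in names:
        if D[t] and not(n=="w1" and t=="station" and 0): obs.append((n,f,t,np.array(D[t][0]["uv"])))
for c in("scene","top"):
    f=env.grab_frame(c)
    for t in names:
        r=env.pinpoint(c,t)
        if r: obs.append((c,f,t,np.array(r[0]["uv"])))
def pts(p):
    x,y,a,L,Rr,F,sy,my,px,mx=p
    S={"station":[0,0,0],"panel_left_bail":[10,55+90*np.cos(L),55+90*np.sin(L)],"panel_right_bail":[10,-55-90*np.cos(Rr),55+90*np.sin(Rr)],
    "panel_far_bail":[65+90*np.cos(F),0,55+90*np.sin(F)],"slide_grip":[-105,sy,152],"pointer":[px,sy,116],"mark":[mx,my,117]}
    c,s=np.cos(a),np.sin(a)
    return {k:np.array([x+c*v[0]-s*v[1],y+s*v[0]+c*v[1],v[2]]) for k,v in S.items()}
def res(p):
    P=pts(p);return np.concatenate([(proj(f,P[t])-uv) for n,f,t,uv in obs])
r=least_squares(res,[535,84,.12,.2,.2,.2,-35,10,-75,-70],loss="soft_l1",f_scale=1.5)
print(r.x,np.degrees(r.x[2:6]))
for (n,f,t,uv),e in zip(obs,res(r.x).reshape(-1,2)): print(n,t,uv,e)
for k,v in pts(r.x).items(): print(k,v)
for t in names:
    rs=[ray(f,uv) for n,f,tt,uv in obs if tt==t]
    if len(rs)>1: print("tri",t,*tri(rs))
E
python3 fit.py
```

```text
[530.51  81.     0.1    0.29  -0.04  -0.05 -47.03   5.29 -88.27 -80.72] [ 5.91 16.76 -2.23 -2.66]
w1 station [187.  137.6] [ 1.06 -0.6 ]
w1 panel_left_bail [ 44.7 131.9] [-4.74  1.68]
w1 panel_right_bail [304.3 132.9] [0.68 3.01]
w1 mark [161.1 230.2] [ 1.18 -0.6 ]
w2 station [243.7 203.6] [ 0.66 -1.99]
w2 panel_left_bail [118.8 214.9] [ 0.29 -1.13]
w2 panel_right_bail [360.2 211. ] [ 0.48 -1.31]
w2 panel_far_bail [246.7  81.5] [-0.97  0.76]
w2 pointer [283.2 310.3] [-0. -0.]
w2 mark [237.9 303.9] [-1.34  0.63]
scene station [280.4 208.7] [0.33 0.31]
scene panel_left_bail [282.3 208.7] [34.04 12.66]
scene panel_right_bail [250.6 182.7] [-4.37  1.19]
scene panel_far_bail [258.  236.3] [-1.62 -0.59]
top station [244.5 206. ] [-1.66  0.76]
top panel_right_bail [287.  193.8] [2.53 2.74]
station [530.51  81.     0.  ]
panel_left_bail [525.93 222.46  80.95]
panel_right_bail [555.37 -62.13  51.5 ]
panel_far_bail [684.59  96.94  50.82]
slide_grip [430.9   23.42 152.  ]
pointer [447.55  25.14 116.  ]
mark [449.67  77.96 117.  ]
tri station [531.17  79.74   5.35] 4.463066317975667
tri panel_left_bail [577.42 149.11 188.76] 34.77478260809856
tri panel_right_bail [559.27 -50.47  77.7 ] 9.70638451805884
tri panel_far_bail [683.7   98.82  47.96] 3.4238948933849818
tri mark [451.29  77.46 119.53] 1.3456765543776825
```

```bash
cat > patch.py <<'E'
s=open("fit.py").read()
s=s.replace("def pts(p)","""I={"scene":{"station":[278.7,209.4],"panel_left_bail":[318.1,219.3],"panel_right_bail":[250.3,182.8],"panel_far_bail":[259.7,235],"slide_grip":[290,156.8],"pointer":[288.5,172.2],"mark":[270.6,167.9]},
"top":{"station":[241,204.2],"panel_left_bail":[194.4,205.1],"panel_right_bail":[286.5,192],"panel_far_bail":[232.4,152],"slide_grip":[259.3,243.4],"pointer":[261.2,233.7]}}
F2={n:f for n,f,_,_ in obs}
obs=[o for o in obs if o[0][0]=="w"]
for c in I:
    for t in I[c]:
        if (c,t)!=("scene","mark"): obs.append((c,F2[c],t,np.array(I[c][t])))
def pts(p)""",1)
s=s.replace('loss="soft','bounds=([400,0,-.3,0,0,0,-70,-40,-100,-100],[700,200,.3,.41,.41,.41,40,70,-50,-50]),loss="soft')
open("fit.py","w").write(s)
E
python3 patch.py; python3 fit.py
```

```text
[530.26  81.92   0.11   0.23   0.     0.08 -46.33   4.75 -88.09 -80.55] [ 6.19 13.33  0.    4.79]
w1 station [187.  137.6] [ 0.36 -0.5 ]
w1 panel_left_bail [ 44.7 131.9] [-3.42  1.97]
w1 panel_right_bail [304.3 132.9] [0.48 2.81]
w1 mark [161.1 230.2] [ 1.18 -0.6 ]
w2 station [243.7 203.6] [-0.  -1.9]
w2 panel_left_bail [118.8 214.9] [ 0.28 -2.12]
w2 panel_right_bail [360.2 211. ] [ 0.85 -0.76]
w2 panel_far_bail [246.7  81.5] [-2.74  0.26]
w2 pointer [283.2 310.3] [-1.06 -0.21]
w2 mark [237.9 303.9] [-1.34  0.63]
scene station [278.7 209.4] [ 2.27 -0.29]
scene panel_left_bail [318.1 219.3] [-1.24  2.92]
scene panel_right_bail [250.3 182.8] [-3.97  0.81]
scene panel_far_bail [259.7 235. ] [-2.81 -0.53]
scene slide_grip [290.  156.8] [-1.14  2.33]
scene pointer [288.5 172.2] [-3.03 -3.8 ]
top station [241.  204.2] [1.55 2.65]
top panel_left_bail [194.4 205.1] [-2.09  3.34]
top panel_right_bail [286.5 192. ] [2.77 4.3 ]
top panel_far_bail [232.4 152. ] [2.45 2.67]
top slide_grip [259.3 243.4] [ 1.68 -2.9 ]
top pointer [261.2 233.7] [-0.85  0.22]
station [530.26  81.92   0.  ]
panel_left_bail [524.83 224.74  75.74]
panel_right_bail [555.83 -61.16  55.  ]
panel_far_bail [684.04  98.59  62.51]
slide_grip [430.87  24.54 152.  ]
pointer [447.68  26.37 116.  ]
mark [449.67  77.96 117.  ]
tri station [535.61  81.73  12.19] 6.31432643531241
tri panel_left_bail [527.75 218.67  87.54] 9.368990836680355
tri panel_right_bail [561.89 -48.7   83.42] 9.159538301048434
tri panel_far_bail [685.58 103.31  73.04] 7.930657841551315
tri slide_grip [425.07  27.04 161.48] 2.4306943336271036
tri pointer [445.03  28.93 105.39] 10.872630326830668
tri mark [451.29  77.46 119.53] 1.3456765543776825
```

```bash
python3 - <<'E'
from h import *
import pickle
f,D=pickle.load(open("w2.pkl","rb"));save(f,"w2c",(105,65,385,255),2.8)
E
```

```text
(no output)
```

View pics/w2c.png

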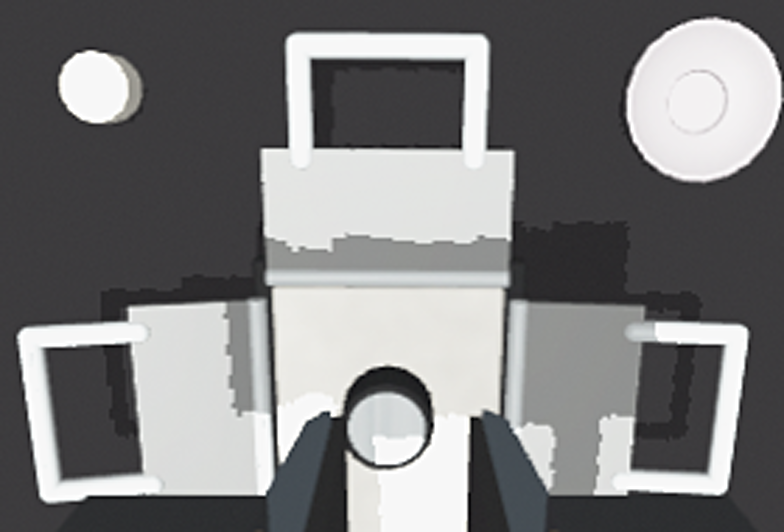

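```bash
cat > fit2.py <<'E'
from h import *
import pickle
from scipy.optimize import least_squares
np.set_printoptions(precision=2,suppress=True)
f,D=pickle.load(open("w2.pkl","rb"))
def W(p,v):
    c,s=np.cos(p[2]),np.sin(p[2]);return np.array([p[0]+c*v[0]-s*v[1],p[1]+s*v[0]+c*v[1],v[2]])
def side(sg,a,x,r,t=0): return [x,sg*(55+r*np.cos(a)-t*np.sin(a)),55+r*np.sin(a)+t*np.cos(a)]
def far(a,y,r,t=0): return [65+r*np.cos(a)-t*np.sin(a),y,55+r*np.sin(a)+t*np.cos(a)]
def model(p):
    _,_,_,L,Rr,F=p
    return [(side(1,L,44,90),(31,336)),(side(1,L,-24,90),(49,491)),(side(-1,Rr,44,90),(738,335)),(side(-1,Rr,-24,90),(720,484)),
    (far(F,34,90),(299,46)),(far(F,-34,90),(477,46)),(far(0,0,0),(None,278)),([35,55,55],(259,None)),([35,-55,55],(517,None)),
    (far(F,0,52,2),(None,151)),([35,50,48],(276,None)),([35,-50,48],(502,None)),([0,0,74],(388,None)),
    (side(1,L,35,52,2),(131,None)),(side(-1,Rr,35,52,2),(642,None))]
def res(p):
    o=[]
    for v,(u,w) in model(p):
        q=(proj(f,W(p,v))-[105,65])*2.8
        if u is not None:o.append(q[0]-u)
        if w is not None:o.append(q[1]-w)
    return np.array(o)/2.8
r=least_squares(res,[533,82,.12,.1,.1,.1],loss="soft_l1",f_scale=1)
J=np.linalg.inv(r.jac.T@r.jac);print(r.x,np.degrees(r.x[2:]),"sd",np.sqrt(np.diag(J)));print(res(r.x))
p=r.x
for n,v in dict(L=side(1,p[3],10,90),R=side(-1,p[4],10,90),F=far(p[5],0,90),hL=[10,55,55],hR=[10,-55,55],hF=[65,0,55]).items():print(n,W(p,v))
E
python3 fit2.py
```

```text
[530.69  80.96   0.12   0.24   0.12   0.05] [ 6.73 13.59  7.15  3.06] sd [0.51 0.4  0.   0.03 0.03 0.08]
[ 0.05  0.4   1.03  0.08 -0.1   0.01 -0.76  0.38 -0.23 -0.13  0.25  0.28
 -0.45  0.02  0.05 -0.72 -0.95  0.54 -0.32  0.15  0.19]
L [523.93 223.63  76.15]
R [557.52 -61.18  66.2 ]
F [684.49  99.1   59.81]
hL [534.17 136.75  55.  ]
hR [547.06  27.51  55.  ]
hF [595.24  88.57  55.  ]
```

```bash

python3 -m handwheel '[{"gripper":30,"travel":[-0.0076,-0.0302,0],"twist":0.006},{"gripper":30,"travel":[-0.0076,-0.0302,0],"twist":0},{"gripper":30,"travel":[-0.0076,-0.0302,0],"twist":0},{"gripper":30,"travel":[-0.0076,-0.0302,0],"twist":0},{"gripper":30,"travel":[-0.0074,-0.0303,0],"twist":0}]' >/dev/null
python3 -m handwheel '[{"gripper":30,"travel":[0,0,0.03],"twist":0},{"gripper":30,"travel":[0,0,0.03],"twist":0},{"gripper":30,"travel":[0,0,0.03],"twist":0},{"gripper":30,"travel":[0,0,0.02],"twist":0},{"gripper":30,"travel":[0,0,0],"twist":0}]' 
python3 look.py w3
```

```text
time_s: 7.42
ee_pos: [522.5, 222.8, 290.3]
ee_rot: [179.9, 0.5, 6.7]
force: [-1.2, -0.2, -0.4]
gripper_width: 27.4
7.4167 [522.5 222.8 290.3] [179.9   0.5   6.7] 27.383603759277968 [-1.2 -0.2 -0.4]
station [([391.0, 197.2], 0.59, array([531. ,  82.2,   0. ]))]
panel_left_bail [([250.8, 216.0], 0.6, array([521.2, 222.4,  65. ]))]
panel_right_bail [([63.6, 15.0], 0.63, array([644.6, 358. ,  65. ]))]
panel_far_bail [([467.7, 4.2], 0.59, array([681.9, 101.2,  65. ]))]
slide_grip [([248.1, 215.9], 0.7, array([556.3, 228.2, 152. ])), ([64.9, 14.9], 0.47, array([627.4, 304.4, 152. ])), ([392.3, 197.3], 0.39, array([572.1, 166.8, 152. ]))]
pointer []
mark [([249.2, 218.0], 0.15, array([540.5, 225.9, 116. ]))]
```

View pics/w3.png

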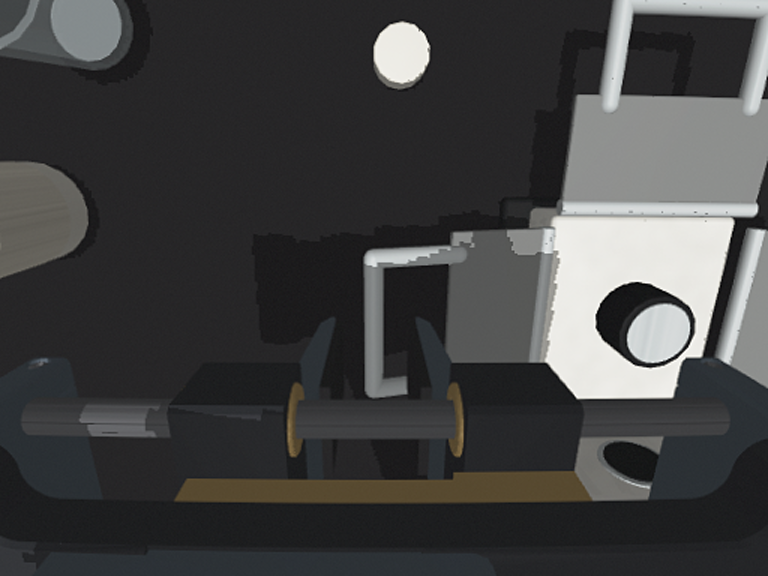

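The bar lies between the open fingers: it sits at column about 374 and the finger gap is centred at about 375, with the window clear. I'm descending and gripping.

```bash

python3 -m handwheel '[{"gripper":30,"travel":[0.001,0,0.022],"twist":0},{"gripper":30,"travel":[0,0,0.02],"twist":0},{"gripper":30,"travel":[0,0,0],"twist":0},{"gripper":0,"travel":[0,0,0],"twist":0},{"gripper":0,"travel":[0,0,0],"twist":0}]' 12
python3 -m handwheel '[{"gripper":0,"travel":[0,0,0],"twist":0},{"gripper":0,"travel":[0,0,0],"twist":0},{"gripper":0,"travel":[0,0,0],"twist":0}]' 12
```

```text
time_s: 8.23
ee_pos: [525.5, 223.5, 253.9]
ee_rot: [-180.0, -0.1, 6.7]
force: [-0.3, 0.5, -0.5]
gripper_width: 16.8
time_s: 8.48
ee_pos: [525.5, 223.4, 253.8]
ee_rot: [-180.0, -0.2, 6.7]
force: [1.3, 0.2, 1.2]
gripper_width: 8.5
```

```bash
python3 - <<'E'
import numpy as np
for a0 in(13.6,7.15,3.1):
    t=np.radians(np.linspace(a0,90,16));print(a0,[(round(-(b-a),1),round(-(d-c),1)) for a,b,c,d in zip(90*np.cos(t),90*np.cos(t[1:]),90*np.sin(t),90*np.sin(t[1:]))])
E
```

```text
13.6 [(np.float64(2.2), np.float64(-7.7)), (np.float64(2.9), np.float64(-7.5)), (np.float64(3.5), np.float64(-7.2)), (np.float64(4.2), np.float64(-6.8)), (np.float64(4.8), np.float64(-6.4)), (np.float64(5.3), np.float64(-6.0)), (np.float64(5.8), np.float64(-5.5)), (np.float64(6.3), np.float64(-4.9)), (np.float64(6.7), np.float64(-4.4)), (np.float64(7.1), np.float64(-3.8)), (np.float64(7.4), np.float64(-3.1)), (np.float64(7.6), np.float64(-2.4)), (np.float64(7.8), np.float64(-1.8)), (np.float64(7.9), np.float64(-1.1)), (np.float64(8.0), np.float64(-0.4))]
7.15 [(np.float64(1.5), np.float64(-8.5)), (np.float64(2.3), np.float64(-8.4)), (np.float64(3.1), np.float64(-8.1)), (np.float64(3.9), np.float64(-7.8)), (np.float64(4.6), np.float64(-7.4)), (np.float64(5.3), np.float64(-6.9)), (np.float64(5.9), np.float64(-6.3)), (np.float64(6.5), np.float64(-5.7)), (np.float64(7.0), np.float64(-5.1)), (np.float64(7.5), np.float64(-4.4)), (np.float64(7.9), np.float64(-3.6)), (np.float64(8.2), np.float64(-2.9)), (np.float64(8.4), np.float64(-2.1)), (np.float64(8.6), np.float64(-1.2)), (np.float64(8.7), np.float64(-0.4))]
3.1 [(np.float64(1.0), np.float64(-9.0)), (np.float64(1.9), np.float64(-8.9)), (np.float64(2.7), np.float64(-8.7)), (np.float64(3.6), np.float64(-8.3)), (np.float64(4.4), np.float64(-7.9)), (np.float64(5.2), np.float64(-7.5)), (np.float64(5.9), np.float64(-6.9)), (np.float64(6.6), np.float64(-6.3)), (np.float64(7.2), np.float64(-5.6)), (np.float64(7.7), np.float64(-4.8)), (np.float64(8.2), np.float64(-4.0)), (np.float64(8.5), np.float64(-3.2)), (np.float64(8.8), np.float64(-2.3)), (np.float64(9.0), np.float64(-1.4)), (np.float64(9.1), np.float64(-0.5))]
```

```bash

python3 -m handwheel '[{"gripper":0,"travel":[0,0.0022,-0.0077],"twist":0},{"gripper":0,"travel":[0,0.0029,-0.0075],"twist":0},{"gripper":0,"travel":[0,0.0035,-0.0072],"twist":0},{"gripper":0,"travel":[0,0.0042,-0.0068],"twist":0},{"gripper":0,"travel":[0,0.0048,-0.0064],"twist":0}]' 12
python3 -m handwheel '[{"gripper":0,"travel":[0,0.0053,-0.006],"twist":0},{"gripper":0,"travel":[0,0.0058,-0.0055],"twist":0},{"gripper":0,"travel":[0,0.0063,-0.0049],"twist":0},{"gripper":0,"travel":[0,0,0],"twist":0},{"gripper":0,"travel":[0,0,0],"twist":0}]' 12
```

```text
time_s: 8.9
ee_pos: [527.4, 206.4, 290.2]
ee_rot: [-179.8, -0.2, 6.6]
force: [0.7, 6.1, 1.1]
gripper_width: 9.0
time_s: 9.32
ee_pos: [529.3, 189.1, 307.9]
ee_rot: [-179.8, -0.2, 6.6]
force: [-0.3, 5.9, 8.8]
gripper_width: 8.6
```

```bash

python3 -m handwheel '[{"gripper":0,"travel":[0,0.0067,-0.0054],"twist":0},{"gripper":0,"travel":[0,0.0071,-0.0048],"twist":0},{"gripper":0,"travel":[0,0.0074,-0.0031],"twist":0},{"gripper":0,"travel":[0,0.0076,-0.0024],"twist":0},{"gripper":0,"travel":[0,0,0],"twist":0}]' 12
python3 -m handwheel '[{"gripper":0,"travel":[0,0.0078,-0.0018],"twist":0},{"gripper":0,"travel":[0,0.0079,-0.0011],"twist":0},{"gripper":0,"travel":[0,0.008,-0.0004],"twist":0},{"gripper":0,"travel":[0,0,0],"twist":0},{"gripper":0,"travel":[0,0,0],"twist":0}]' 12
```

```text
time_s: 9.73
ee_pos: [532.9, 158.8, 322.7]
ee_rot: [-180.0, -0.2, 6.6]
force: [1.5, 1.7, 10.0]
gripper_width: 8.5
time_s: 10.15
ee_pos: [535.6, 136.0, 324.7]
ee_rot: [-179.9, -0.1, 6.6]
force: [2.0, 4.9, 7.0]
gripper_width: 8.5
```

```bash

python3 -m handwheel '[{"gripper":0,"travel":[0,0.003,0],"twist":0},{"gripper":0,"travel":[0,0.0,0],"twist":0}]' 12
python3 -m handwheel '[{"gripper":0,"travel":[0,0.003,0],"twist":0},{"gripper":0,"travel":[0,0,0],"twist":0}]' 12
```

```text
time_s: 10.32
ee_pos: [535.7, 134.7, 324.7]
ee_rot: [-179.6, -0.1, 6.5]
force: [0.8, 13.4, 6.2]
gripper_width: 8.4
time_s: 10.48
ee_pos: [535.8, 133.5, 324.6]
ee_rot: [-179.3, -0.1, 6.5]
force: [0.4, 20.6, 5.4]
gripper_width: 9.0
```

```bash

python3 -m handwheel '[{"gripper":0,"travel":[0,-0.004,0],"twist":0},{"gripper":30,"travel":[0,0,0],"twist":0},{"gripper":30,"travel":[0,0,0],"twist":0},{"gripper":30,"travel":[0,0,0],"twist":0},{"gripper":30,"travel":[0,0,-0.01],"twist":0}]' 12
python3 -m handwheel '[{"gripper":30,"travel":[0,0,-0.02],"twist":0},{"gripper":30,"travel":[0,0,-0.03],"twist":0},{"gripper":30,"travel":[0,0.02,-0.02],"twist":0},{"gripper":30,"travel":[0,0.03,0],"twist":0},{"gripper":30,"travel":[0,0.035,0],"twist":0}]'
python3 -m handwheel '[{"gripper":30,"travel":[0,0.035,0],"twist":0},{"gripper":30,"travel":[0,0.035,0],"twist":0},{"gripper":30,"travel":[0,0.03,0],"twist":0},{"gripper":30,"travel":[0,0.012,0],"twist":0},{"gripper":30,"travel":[0,0,0],"twist":0}]'
python3 look.py w4; python3 - <<'E'
from h import *
import pickle
from fit2 import W,side
f,D=pickle.load(open("w4.pkl","rb"));p=[530.69,80.96,.1175]
for r in(.07,.125,.2,): print(r,proj(f,W(p,side(-1,r,10,90))))
print("L upright",proj(f,W(p,side(1,1.571,10,90))))
E
```

```text
time_s: 10.9
ee_pos: [534.3, 133.4, 331.4]
ee_rot: [179.9, 0.4, 6.7]
force: [0.3, 0.1, 0.0]
gripper_width: 27.1
time_s: 11.32
ee_pos: [545.2, 49.5, 405.8]
ee_rot: [180.0, -0.2, 6.8]
force: [0.9, -0.1, 0.2]
gripper_width: 27.7
time_s: 11.73
ee_pos: [558.2, -63.9, 403.8]
ee_rot: [180.0, 0.1, 6.5]
force: [0.5, -0.8, -0.4]
gripper_width: 27.4
11.7333 [558.2 -63.9 403.8] [180.    0.1   6.5] 27.41918192509363 [ 0.5 -0.8 -0.4]
station [([145.3, 174.9], 0.69, array([532.1,  78.9,   0. ]))]
panel_left_bail [([23.3, 205.3], 0.65, array([496.2, 204.5,  65. ]))]
panel_right_bail [([246.8, 179.7], 0.85, array([557.7, -59.6,  65. ])), ([143.9, 176.7], 0.39, array([548. ,  58.1,  65. ]))]
panel_far_bail [([107.5, 43.3], 0.59, array([684.6,  97.2,  65. ]))]
slide_grip []
pointer []
mark [([106.9, 274.3], 0.48, array([449.2,  80.1, 116. ]))]
[530.69  80.96   0.12   0.24   0.12   0.05] [ 6.73 13.59  7.15  3.06] sd [0.51 0.4  0.   0.03 0.03 0.08]
[ 0.05  0.4   1.03  0.08 -0.1   0.01 -0.76  0.38 -0.23 -0.13  0.25  0.28
 -0.45  0.02  0.05 -0.72 -0.95  0.54 -0.32  0.15  0.19]
L [523.93 223.63  76.15]
R [557.52 -61.18  66.2 ]
F [684.49  99.1   59.81]
hL [534.17 136.75  55.  ]
hR [547.06  27.51  55.  ]
hF [595.24  88.57  55.  ]
0.07 [248.6  179.15]
0.125 [248.16 180.23]
0.2 [247.15 181.73]
L upright [ 26.26 203.68]
```

View pics/w4.png

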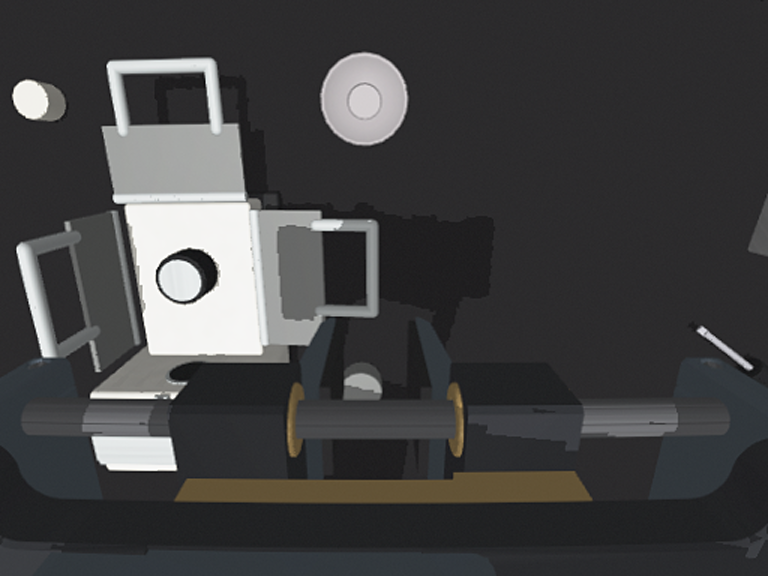

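The left panel now stands upright: its bail is seen on edge at about (37,300), close to the prediction. The right bail bar, at (374,265), is centred between the fingers to within about 3 mm. I'm descending on the right bail.

```bash

python3 -m handwheel '[{"gripper":30,"travel":[0,-0.0025,0.03],"twist":0},{"gripper":30,"travel":[0,0,0.035],"twist":0},{"gripper":30,"travel":[0,0,0.035],"twist":0},{"gripper":30,"travel":[0,0,0.02],"twist":0},{"gripper":30,"travel":[0,0,0],"twist":0}]' 
python3 -m handwheel '[{"gripper":30,"travel":[0,0,0.022],"twist":0},{"gripper":30,"travel":[0,0,0.021],"twist":0},{"gripper":30,"travel":[0,0,0],"twist":0},{"gripper":0,"travel":[0,0,0],"twist":0},{"gripper":0,"travel":[0,0,0],"twist":0}]' 12
python3 -m handwheel '[{"gripper":0,"travel":[0,0,0],"twist":0},{"gripper":0,"travel":[0,0,0],"twist":0},{"gripper":0,"travel":[0,0,0],"twist":0}]' 12
```

```text
time_s: 12.55
ee_pos: [556.4, -57.9, 279.2]
ee_rot: [-179.9, 0.6, 6.8]
force: [0.1, 0.0, -0.3]
gripper_width: 27.3
time_s: 12.97
ee_pos: [558.9, -58.6, 242.6]
ee_rot: [180.0, -0.2, 6.7]
force: [-0.7, -0.2, 0.8]
gripper_width: 16.9
time_s: 13.22
ee_pos: [559.0, -60.5, 242.9]
ee_rot: [179.7, -0.3, 6.8]
force: [0.4, -8.2, 0.1]
gripper_width: 8.1
```

```bash

python3 -m handwheel '[{"gripper":0,"travel":[0,-0.001,-0.0085],"twist":0},{"gripper":0,"travel":[0,-0.0023,-0.0084],"twist":0},{"gripper":0,"travel":[0,-0.0031,-0.0081],"twist":0},{"gripper":0,"travel":[0,-0.0039,-0.0078],"twist":0},{"gripper":0,"travel":[0,-0.0046,-0.0074],"twist":0}]' 12
python3 -m handwheel '[{"gripper":0,"travel":[0,-0.0053,-0.0069],"twist":0},{"gripper":0,"travel":[0,-0.0059,-0.0063],"twist":0},{"gripper":0,"travel":[0,-0.0065,-0.0057],"twist":0},{"gripper":0,"travel":[0,0,0],"twist":0},{"gripper":0,"travel":[0,0,0],"twist":0}]' 12
```

```text
time_s: 13.63
ee_pos: [557.2, -46.1, 284.1]
ee_rot: [179.6, -0.3, 6.8]
force: [0.5, -10.4, 4.1]
gripper_width: 8.5
time_s: 14.05
ee_pos: [555.0, -28.6, 304.8]
ee_rot: [179.5, -0.4, 6.8]
force: [-2.5, -9.9, 12.7]
gripper_width: 7.9
```

```bash

python3 -m handwheel '[{"gripper":0,"travel":[0,-0.007,-0.0066],"twist":0},{"gripper":0,"travel":[0,-0.0075,-0.0054],"twist":0},{"gripper":0,"travel":[0,-0.0079,-0.0036],"twist":0},{"gripper":0,"travel":[0,-0.0082,-0.0029],"twist":0},{"gripper":0,"travel":[0,0,0],"twist":0}]' 12
python3 -m handwheel '[{"gripper":0,"travel":[0,-0.0084,-0.0021],"twist":0},{"gripper":0,"travel":[0,-0.0086,-0.0012],"twist":0},{"gripper":0,"travel":[0,-0.0087,-0.0004],"twist":0},{"gripper":0,"travel":[0,0,0],"twist":0},{"gripper":0,"travel":[0,0,0],"twist":0}]' 12
python3 -m handwheel '[{"gripper":0,"travel":[0,-0.003,0],"twist":0},{"gripper":0,"travel":[0,0,0],"twist":0}]' 12
```

```text
time_s: 14.47
ee_pos: [551.3, 4.5, 321.9]
ee_rot: [179.9, -0.4, 6.8]
force: [-1.4, -2.0, 11.0]
gripper_width: 8.8
time_s: 14.88
ee_pos: [548.6, 28.7, 324.0]
ee_rot: [179.7, -0.3, 6.8]
force: [1.5, -9.4, 8.6]
gripper_width: 8.6
time_s: 15.05
ee_pos: [548.5, 29.9, 324.0]
ee_rot: [179.3, -0.3, 6.9]
force: [2.8, -17.7, 6.7]
gripper_width: 9.1
```

```bash

python3 -m handwheel '[{"gripper":0,"travel":[0,-0.003,0],"twist":0},{"gripper":0,"travel":[0,0,0],"twist":0}]' 12
python3 -m handwheel '[{"gripper":0,"travel":[0,0.004,0],"twist":0},{"gripper":30,"travel":[0,0,0],"twist":0},{"gripper":30,"travel":[0,0,0],"twist":0},{"gripper":30,"travel":[0,0,0],"twist":0},{"gripper":30,"travel":[0,0,-0.01],"twist":0}]' 12
python3 -m handwheel '[{"gripper":30,"travel":[0,0,-0.02],"twist":0},{"gripper":30,"travel":[0,0,-0.03],"twist":0},{"gripper":30,"travel":[0,0,-0.02],"twist":-0.12},{"gripper":30,"travel":[0,0,0],"twist":-0.1207},{"gripper":30,"travel":[0,0,0],"twist":-0.1207}]'
python3 -m handwheel '[{"gripper":30,"travel":[0,0,0],"twist":-0.1207},{"gripper":30,"travel":[0,0,0],"twist":-0.1207},{"gripper":30,"travel":[0,0,0],"twist":-0.1207},{"gripper":30,"travel":[0,0,0],"twist":-0.1207},{"gripper":30,"travel":[0,0,0],"twist":-0.1207}]'
python3 -m handwheel '[{"gripper":30,"travel":[0,0,0],"twist":-0.1207},{"gripper":30,"travel":[0,0,0],"twist":-0.1207},{"gripper":30,"travel":[0,0,0],"twist":-0.1207},{"gripper":30,"travel":[0,0,0],"twist":-0.1207},{"gripper":30,"travel":[0,0,0],"twist":-0.1207}]'
```

```text
time_s: 15.22
ee_pos: [548.2, 31.9, 324.0]
ee_rot: [179.2, -0.3, 6.9]
force: [3.7, -23.8, 7.5]
gripper_width: 11.2
time_s: 15.63
ee_pos: [546.4, 32.3, 330.1]
ee_rot: [-179.9, 0.4, 6.7]
force: [-0.4, -0.1, -0.6]
gripper_width: 26.8
time_s: 16.05
ee_pos: [547.4, 32.3, 404.2]
ee_rot: [180.0, -0.2, 27.8]
force: [-0.4, 0.6, -0.1]
gripper_width: 27.2
time_s: 16.47
ee_pos: [547.2, 32.3, 402.3]
ee_rot: [-179.9, -0.0, 62.4]
force: [0.9, -0.6, 0.3]
gripper_width: 27.5
time_s: 16.88
ee_pos: [547.2, 32.3, 402.3]
ee_rot: [-179.9, -0.1, 96.9]
force: [0.2, -0.5, -0.2]
gripper_width: 27.4
```

```bash

python3 -m handwheel '[{"gripper":30,"travel":[0.01,0.029,0],"twist":0.003},{"gripper":30,"travel":[0.01,0.029,0],"twist":0},{"gripper":30,"travel":[0.01,0.029,0],"twist":0},{"gripper":30,"travel":[0.01,0.029,0],"twist":0},{"gripper":30,"travel":[0.01,0.028,0],"twist":0}]'
python3 -m handwheel '[{"gripper":30,"travel":[0,0,0.02],"twist":0},{"gripper":30,"travel":[0,0,0.03],"twist":0},{"gripper":30,"travel":[0,0,0],"twist":0}]'
python3 look.py w5; python3 - <<'E'
from h import *
import pickle
from fit2 import W,side,far
f,D=pickle.load(open("w5.pkl","rb"));p=[530.69,80.96,.1175]
for r in(0,.053,.1,): print(r,proj(f,W(p,far(r,0,90))))
print("L upright",proj(f,W(p,side(1,1.571,10,90))),"R",proj(f,W(p,side(-1,1.571,10,90))))
E
```

```text
time_s: 17.3
ee_pos: [685.8, 98.9, 402.3]
ee_rot: [-180.0, -0.0, 96.4]
force: [-0.1, -1.3, 0.5]
gripper_width: 27.2
time_s: 17.55
ee_pos: [683.8, 98.3, 345.8]
ee_rot: [-179.3, -0.0, 96.5]
force: [-0.6, 0.5, -1.1]
gripper_width: 27.5
17.55 [683.8  98.3 345.8] [-179.3   -0.    96.5] 27.543743305437665 [-0.6  0.5 -1.1]
station [([123.0, 180.4], 0.81, array([530.5,  79.1,   0. ])), ([239.4, 279.4], 0.49, array([681.4, -38.3,   0. ]))]
panel_left_bail [([32.3, 151.5], 0.75, array([472.8, 117.7,  65. ])), ([124.2, 177.5], 0.51, array([560.4, 102.4,  65. ]))]
panel_right_bail [([61.9, 294.6], 0.59, array([488.1, -39.1,  65. ]))]
panel_far_bail [([256.1, 190.6], 0.94, array([685.9, 103.9,  65. ])), ([125.2, 176.8], 0.71, array([561.4, 103.2,  65. ]))]
slide_grip []
pointer []
mark [([254.3, 193.0], 0.47, array([682.5, 116.9, 116. ]))]
[530.69  80.96   0.12   0.24   0.12   0.05] [ 6.73 13.59  7.15  3.06] sd [0.51 0.4  0.   0.03 0.03 0.08]
[ 0.05  0.4   1.03  0.08 -0.1   0.01 -0.76  0.38 -0.23 -0.13  0.25  0.28
 -0.45  0.02  0.05 -0.72 -0.95  0.54 -0.32  0.15  0.19]
L [523.93 223.63  76.15]
R [557.52 -61.18  66.2 ]
F [684.49  99.1   59.81]
hL [534.17 136.75  55.  ]
hR [547.06  27.51  55.  ]
hF [595.24  88.57  55.  ]
0 [254.17 192.21]
0.053 [254.05 193.64]
0.1 [253.72 194.95]
L upright [ 31.61 151.96] R [ 64.26 295.79]
```

View pics/w5.png

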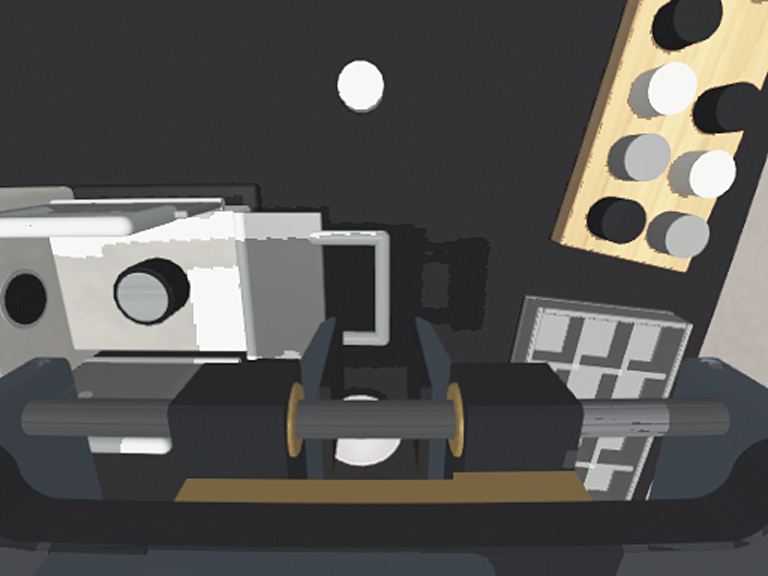

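The left bail, seen on edge, matches its upright projection to within 1 px, and the right matches to within about 3 px. The far bar at (382,290) is centred between the fingers. I'm descending and gripping.

```bash

python3 -m handwheel '[{"gripper":30,"travel":[0,0.001,0.03],"twist":0},{"gripper":30,"travel":[0,0,0.035],"twist":0},{"gripper":30,"travel":[0,0,0.025],"twist":0},{"gripper":30,"travel":[0,0,0.017],"twist":0},{"gripper":30,"travel":[0,0,0],"twist":0}]' 
python3 -m handwheel '[{"gripper":30,"travel":[0,0,0],"twist":0},{"gripper":0,"travel":[0,0,0],"twist":0},{"gripper":0,"travel":[0,0,0],"twist":0},{"gripper":0,"travel":[0,0,0],"twist":0},{"gripper":0,"travel":[0,0,0],"twist":0}]' 12
python3 -m handwheel '[{"gripper":0,"travel":[0,0,0],"twist":0},{"gripper":0,"travel":[0,0,0],"twist":0}]' 12
```

```text
time_s: 18.37
ee_pos: [684.7, 97.2, 241.3]
ee_rot: [-179.6, 0.0, 96.4]
force: [0.3, -0.3, -0.7]
gripper_width: 27.6
time_s: 18.78
ee_pos: [685.3, 97.3, 245.9]
ee_rot: [-179.9, 0.0, 96.4]
force: [-3.6, -0.7, 0.2]
gripper_width: 8.5
time_s: 18.95
ee_pos: [685.3, 97.4, 245.2]
ee_rot: [-179.9, 0.0, 96.4]
force: [-4.3, -0.4, 1.1]
gripper_width: 8.5
```

```bash

python3 -m handwheel '[{"gripper":30,"travel":[0,0,0],"twist":0},{"gripper":30,"travel":[0,0,0],"twist":0},{"gripper":30,"travel":[0,0,0.009],"twist":0},{"gripper":0,"travel":[0,0,0],"twist":0},{"gripper":0,"travel":[0,0,0],"twist":0}]' 12
python3 -m handwheel '[{"gripper":0,"travel":[0,0,0],"twist":0},{"gripper":0,"travel":[0,0,0],"twist":0},{"gripper":0,"travel":[0,0,0],"twist":0}]' 12
```

```text
time_s: 19.37
ee_pos: [686.0, 97.4, 235.1]
ee_rot: [-180.0, 0.0, 96.4]
force: [0.7, 0.9, 0.2]
gripper_width: 16.6
time_s: 19.62
ee_pos: [685.4, 97.4, 235.5]
ee_rot: [-179.9, 0.0, 96.4]
force: [-2.1, -0.2, -1.3]
gripper_width: 8.5
```

```bash

python3 -m handwheel '[{"gripper":0,"travel":[0,-0.001,-0.009],"twist":0},{"gripper":0,"travel":[0,-0.0019,-0.0089],"twist":0},{"gripper":0,"travel":[0,-0.0027,-0.0087],"twist":0},{"gripper":0,"travel":[0,-0.0036,-0.0083],"twist":0},{"gripper":0,"travel":[0,-0.0044,-0.0079],"twist":0}]' 12
python3 -m handwheel '[{"gripper":0,"travel":[0,-0.0052,-0.0075],"twist":0},{"gripper":0,"travel":[0,-0.0059,-0.0069],"twist":0},{"gripper":0,"travel":[0,-0.0066,-0.0063],"twist":0},{"gripper":0,"travel":[0,0,0],"twist":0},{"gripper":0,"travel":[0,0,0],"twist":0}]' 12
```

```text
time_s: 20.03
ee_pos: [672.5, 95.8, 280.4]
ee_rot: [179.9, 0.0, 96.4]
force: [0.5, 0.1, -1.8]
gripper_width: 8.8
time_s: 20.45
ee_pos: [655.6, 93.9, 302.0]
ee_rot: [179.6, 0.0, 96.4]
force: [4.6, -0.1, 5.8]
gripper_width: 8.6
```

```bash

python3 -m handwheel '[{"gripper":0,"travel":[0,-0.0072,-0.0066],"twist":0},{"gripper":0,"travel":[0,-0.0077,-0.0056],"twist":0},{"gripper":0,"travel":[0,-0.0082,-0.004],"twist":0},{"gripper":0,"travel":[0,-0.0085,-0.0032],"twist":0},{"gripper":0,"travel":[0,0,0],"twist":0}]' 12
python3 -m handwheel '[{"gripper":0,"travel":[0,-0.0088,-0.0023],"twist":0},{"gripper":0,"travel":[0,-0.009,-0.0014],"twist":0},{"gripper":0,"travel":[0,-0.0091,-0.0005],"twist":0},{"gripper":0,"travel":[0,0,0],"twist":0},{"gripper":0,"travel":[0,0,0],"twist":0}]' 12
python3 -m handwheel '[{"gripper":0,"travel":[0,-0.003,0],"twist":0},{"gripper":0,"travel":[0,0,0],"twist":0}]' 12
```

```text
time_s: 20.87
ee_pos: [623.5, 90.3, 321.4]
ee_rot: [179.7, 0.0, 96.4]
force: [3.0, -1.3, 8.0]
gripper_width: 8.6
time_s: 21.28
ee_pos: [596.3, 87.1, 324.7]
ee_rot: [180.0, 0.1, 96.4]
force: [0.4, -1.4, 9.5]
gripper_width: 8.4
time_s: 21.45
ee_pos: [594.5, 86.9, 324.8]
ee_rot: [179.7, 0.0, 96.4]
force: [2.8, -1.6, 6.0]
gripper_width: 8.8
```

```bash

python3 -m handwheel '[{"gripper":0,"travel":[0,-0.003,0],"twist":0},{"gripper":0,"travel":[0,0,0],"twist":0}]' 12
python3 -m handwheel '[{"gripper":0,"travel":[0,-0.003,0],"twist":0},{"gripper":0,"travel":[0,0,0],"twist":0}]' 12
```

```text
time_s: 21.62
ee_pos: [593.2, 86.8, 324.9]
ee_rot: [179.3, 0.0, 96.4]
force: [9.4, -0.8, 2.8]
gripper_width: 8.8
time_s: 21.78
ee_pos: [591.9, 86.6, 324.9]
ee_rot: [179.0, 0.0, 96.4]
force: [16.5, 0.3, -1.0]
gripper_width: 8.7
```

```bash

python3 -m handwheel '[{"gripper":0,"travel":[0,-0.003,0],"twist":0},{"gripper":0,"travel":[0,0,0],"twist":0}]' 12
python3 -m handwheel '[{"gripper":0,"travel":[0,0.005,0],"twist":0},{"gripper":30,"travel":[0,0,0],"twist":0},{"gripper":30,"travel":[0,0,0],"twist":0},{"gripper":30,"travel":[0,0,0],"twist":0},{"gripper":30,"travel":[0,0,-0.01],"twist":0}]' 12
python3 -m handwheel '[{"gripper":30,"travel":[0,0,-0.02],"twist":0},{"gripper":30,"travel":[0,0,-0.03],"twist":0},{"gripper":30,"travel":[0,0,-0.02],"twist":0.12},{"gripper":30,"travel":[0,0,0],"twist":0.1207},{"gripper":30,"travel":[0,0,0],"twist":0.1207}]' >/dev/null
python3 -m handwheel '[{"gripper":60,"travel":[0,0,0],"twist":0.1207},{"gripper":60,"travel":[0,0,0],"twist":0.1207},{"gripper":60,"travel":[0,0,0],"twist":0.1207},{"gripper":60,"travel":[0,0,0],"twist":0.1207},{"gripper":60,"travel":[0,0,0],"twist":0.1207}]'>/dev/null
python3 -m handwheel '[{"gripper":60,"travel":[0,0,0],"twist":0.1207},{"gripper":60,"travel":[0,0,0],"twist":0.1207},{"gripper":60,"travel":[0,0,0],"twist":0.1207},{"gripper":60,"travel":[0,0,0],"twist":0.1207},{"gripper":60,"travel":[0,0,0],"twist":0.1207}]'
python3 -m handwheel '[{"gripper":60,"travel":[-0.033,0.0065,0],"twist":0},{"gripper":60,"travel":[-0.033,0.0065,0],"twist":0},{"gripper":60,"travel":[-0.033,0.0065,0],"twist":0},{"gripper":60,"travel":[-0.033,0.0065,0],"twist":0},{"gripper":60,"travel":[-0.033,0.0065,0],"twist":0}]'
python3 -m handwheel '[{"gripper":60,"travel":[-0.033,0.0065,0],"twist":0},{"gripper":60,"travel":[0,0,0],"twist":0},{"gripper":60,"travel":[0,0,0],"twist":0}]'
python3 look.py w6; python3 - <<'E'
from h import *
import pickle
from fit2 import W,side,far
f,D=pickle.load(open("w6.pkl","rb"));p=[530.69,80.96,.1175]
print("F up",proj(f,W(p,far(1.571,0,90))))
print("L upright",proj(f,W(p,side(1,1.571,10,90))),"R",proj(f,W(p,side(-1,1.571,10,90))))
E
```

```text
time_s: 21.95
ee_pos: [590.5, 86.5, 324.9]
ee_rot: [178.6, 0.0, 96.4]
force: [21.7, 0.0, -5.5]
gripper_width: 8.4
time_s: 22.37
ee_pos: [588.3, 86.6, 330.5]
ee_rot: [-179.5, -0.0, 96.4]
force: [-0.7, 0.4, -0.5]
gripper_width: 27.4
time_s: 23.62
ee_pos: [589.0, 86.7, 403.1]
ee_rot: [-180.0, 0.2, 6.2]
force: [-0.0, -0.3, -0.5]
gripper_width: 54.7
time_s: 24.03
ee_pos: [427.2, 35.4, 402.9]
ee_rot: [-180.0, 0.2, 6.5]
force: [0.7, -0.8, -0.1]
gripper_width: 54.5
time_s: 24.28
ee_pos: [395.5, 25.2, 403.5]
ee_rot: [-180.0, 0.0, 6.5]
force: [1.2, 0.4, -0.0]
gripper_width: 54.4
24.2833 [395.5  25.2 403.5] [-180.     0.     6.5] 54.418105454321406 [ 1.2  0.4 -0. ]
station [([218.9, 55.8], 0.7, array([530.8,  80.1,   0. ]))]
panel_left_bail [([120.1, 9.6], 0.76, array([554.2, 173.8,  65. ]))]
panel_right_bail [([270.5, 7.8], 0.63, array([571.2,  25.9,  65. ]))]
panel_far_bail []
slide_grip [([255.1, 174.8], 0.63, array([422.4,  25.1, 152. ]))]
pointer [([254.6, 135.4], 0.72, array([450.8,  28.3, 116. ]))]
mark [([198.5, 129.6], 0.59, array([450.3,  79.9, 116. ]))]
[530.69  80.96   0.12   0.24   0.12   0.05] [ 6.73 13.59  7.15  3.06] sd [0.51 0.4  0.   0.03 0.03 0.08]
[ 0.05  0.4   1.03  0.08 -0.1   0.01 -0.76  0.38 -0.23 -0.13  0.25  0.28
 -0.45  0.02  0.05 -0.72 -0.95  0.54 -0.32  0.15  0.19]
L [523.93 223.63  76.15]
R [557.52 -61.18  66.2 ]
F [684.49  99.1   59.81]
hL [534.17 136.75  55.  ]
hR [547.06  27.51  55.  ]
hF [595.24  88.57  55.  ]
F up [193.25 -77.56]
L upright [123.19  10.84] R [271.45   8.7 ]
```

View pics/w6.png

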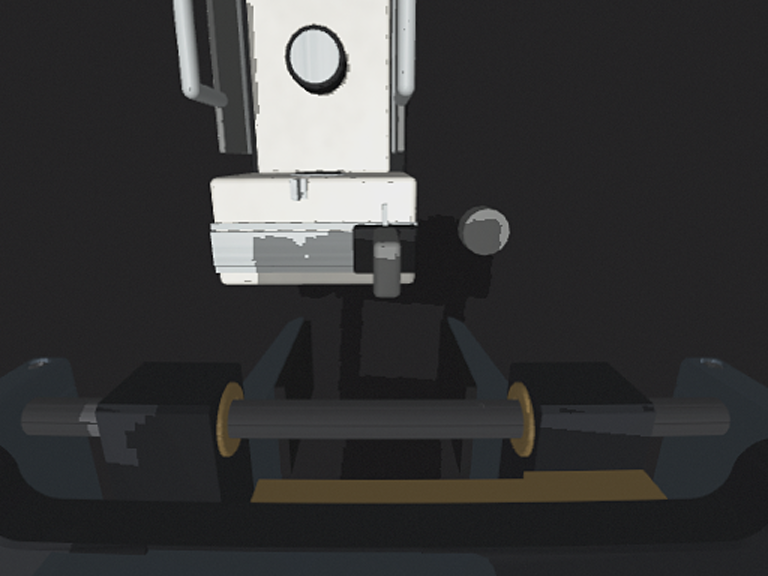

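The pointer tip is at about (385,205) and the mark fin at about (299,190) in 1.5x pixels. The grip is at about (386,268), on the tool plane. All three panels are upright; left and right match their projections. The needed travel is about 51 mm. I'm now grasping the slide.

```bash

python3 -m handwheel '[{"gripper":60,"travel":[0.02,0.0015,0],"twist":-0.004},{"gripper":60,"travel":[0.016,0,0],"twist":0},{"gripper":60,"travel":[0,0,0],"twist":0},{"gripper":60,"travel":[0,0,0.02],"twist":0},{"gripper":60,"travel":[0,0,0.02],"twist":0}]' 
python3 -m handwheel '[{"gripper":60,"travel":[0,0,0.02],"twist":0},{"gripper":60,"travel":[0,0,0.015],"twist":0},{"gripper":60,"travel":[0,0,0],"twist":0},{"gripper":60,"travel":[0,0,0],"twist":0}]' 
python3 look.py w7; python3 - <<'E'
from h import *
import pickle
from fit2 import W
for n in("w6","w7"):
    f,D=pickle.load(open(n+".pkl","rb"));p=[530.69,80.96,.1175]
    for t in("pointer","mark"):
        if D[t]:
            P=atz(f,D[t][0]["uv"],116)[:2]-p[:2];c,s=np.cos(p[2]),np.sin(p[2]);print(n,t,c*P[0]+s*P[1],c*P[1]-s*P[0])
f6=pickle.load(open("w6.pkl","rb"))[0]
a=cv2.resize(f6["frame"][100:210,130:290],None,fx=4.9,fy=4.9,interpolation=cv2.INTER_CUBIC);cv2.imwrite("pics/w6c.png",a[:,:,::-1])
E
```

```text
time_s: 25.1
ee_pos: [433.8, 28.2, 363.2]
ee_rot: [180.0, -0.1, 6.8]
force: [-0.3, 0.2, -0.3]
gripper_width: 54.6
time_s: 25.43
ee_pos: [433.2, 28.1, 327.8]
ee_rot: [-180.0, 0.1, 6.8]
force: [0.5, -0.6, 1.0]
gripper_width: 54.7
25.4333 [433.2  28.1 327.8] [-180.     0.1    6.8] 54.678557826067774 [ 0.5 -0.6  1. ]
station [([209.1, 84.9], 0.92, array([528.8,  82.1,   0. ]))]
panel_left_bail [([66.9, 41.0], 0.63, array([546.3, 186.1,  65. ]))]
panel_right_bail [([274.2, 44.6], 0.79, array([561.1,  25.5,  65. ]))]
panel_far_bail []
slide_grip [([254.8, 263.7], 0.95, array([422.1,  24.9, 152. ]))]
pointer [([255.7, 200.2], 0.58, array([451. ,  27.2, 116. ]))]
mark [([180.3, 193.6], 0.65, array([449.6,  80.2, 116. ]))]
[530.69  80.96   0.12   0.24   0.12   0.05] [ 6.73 13.59  7.15  3.06] sd [0.51 0.4  0.   0.03 0.03 0.08]
[ 0.05  0.4   1.03  0.08 -0.1   0.01 -0.76  0.38 -0.23 -0.13  0.25  0.28
 -0.45  0.02  0.05 -0.72 -0.95  0.54 -0.32  0.15  0.19]
L [523.93 223.63  76.15]
R [557.52 -61.18  66.2 ]
F [684.49  99.1   59.81]
hL [534.17 136.75  55.  ]
hR [547.06  27.51  55.  ]
hF [595.24  88.57  55.  ]
w6 pointer -85.48966100817115 -42.95800049806337
w6 mark -79.93384575245926 8.387864270282178
w7 pointer -85.47121996623711 -44.026924687686176
w7 mark -80.62666983428348 8.750478465678786
```

View pics/w6c.png

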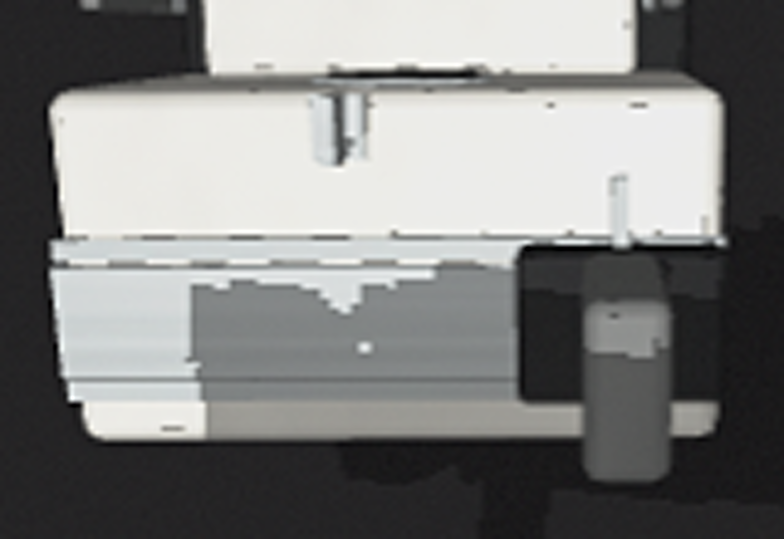

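The crop shows the pointer tip at (619,178), which is frame column 256.3. The fin's top is at about (323,160), and its dark right side face is visible from parallax. Once the slide is pulled, the camera plane passes through both, so the final check will be free of parallax. I'm gripping and pulling now.

```bash

python3 -m handwheel '[{"gripper":60,"travel":[0,0,0.005],"twist":0},{"gripper":0,"travel":[0,0,0],"twist":0},{"gripper":0,"travel":[0,0,0],"twist":0},{"gripper":0,"travel":[0,0,0],"twist":0},{"gripper":0,"travel":[0,0,0],"twist":0}]' 50
python3 -m handwheel '[{"gripper":0,"travel":[0,0,0],"twist":0},{"gripper":0,"travel":[0,0,0],"twist":0},{"gripper":0,"travel":[0,0,0],"twist":0},{"gripper":0,"travel":[0,0,0],"twist":0}]' 50
```

```text
time_s: 26.25
ee_pos: [433.5, 28.1, 323.1]
ee_rot: [180.0, 0.0, 6.7]
force: [0.5, -0.9, 0.6]
gripper_width: 31.0
time_s: 26.58
ee_pos: [433.5, 27.5, 323.2]
ee_rot: [179.9, -0.0, 6.8]
force: [-0.3, -5.4, -0.3]
gripper_width: 13.8
```

```bash

python3 -m handwheel '[{"gripper":0,"travel":[0,-0.004,0],"twist":0},{"gripper":0,"travel":[0,-0.008,0],"twist":0},{"gripper":0,"travel":[0,-0.01,0],"twist":0},{"gripper":0,"travel":[0,-0.01,0],"twist":0},{"gripper":0,"travel":[0,-0.01,0],"twist":0}]' 50
python3 -m handwheel '[{"gripper":0,"travel":[0,-0.006,0],"twist":0},{"gripper":0,"travel":[0,-0.004,0],"twist":0},{"gripper":0,"travel":[0,0,0],"twist":0},{"gripper":0,"travel":[0,0,0],"twist":0}]' 50
python3 look.py w8; python3 - <<'E'
from h import *
import pickle
from fit2 import W
f,D=pickle.load(open("w8.pkl","rb"));p=[530.69,80.96,.1175]
for t in("pointer","mark"):
        for d in D[t][:2]:
            P=atz(f,d["uv"],116)[:2]-p[:2];c,s=np.cos(p[2]),np.sin(p[2]);print(t,c*P[0]+s*P[1],c*P[1]-s*P[0])
a=cv2.resize(f["frame"][170:230,216:296],None,fx=9,fy=9,interpolation=cv2.INTER_CUBIC);cv2.imwrite("pics/w8c.png",a[:,:,::-1])
E
```

```text
time_s: 27.0
ee_pos: [428.7, 68.8, 323.2]
ee_rot: [179.7, -0.0, 6.8]
force: [1.1, -10.6, -0.7]
gripper_width: 13.6
time_s: 27.33
ee_pos: [427.5, 78.5, 323.1]
ee_rot: [179.7, -0.0, 6.9]
force: [1.7, -11.3, -0.7]
gripper_width: 13.9
27.3333 [427.5  78.5 323.1] [179.7  -0.    6.9] 13.867279534040625 [  1.7 -11.3  -0.7]
station [([259.9, 83.4], 0.69, array([531.2,  80.3,   0. ])), ([374.1, 201.9], 0.66, array([422.9, -63.4,   0. ]))]
panel_left_bail [([157.1, 42.0], 0.83, array([546.9, 163.2,  65. ]))]
panel_right_bail [([375.2, 43.1], 0.66, array([566.5,  -1.3,  65. ]))]
panel_far_bail []
slide_grip [([248.7, 268.1], 0.81, array([416.3,  78. , 152. ]))]
pointer [([251.3, 206.5], 0.74, array([442.6,  79.3, 116. ])), ([375.3, 200.6], 0.54, array([456.9,  -5.6, 116. ]))]
mark [([255.3, 199.5], 0.58, array([447.9,  77.2, 116. ]))]
[530.69  80.96   0.12   0.24   0.12   0.05] [ 6.73 13.59  7.15  3.06] sd [0.51 0.4  0.   0.03 0.03 0.08]
[ 0.05  0.4   1.03  0.08 -0.1   0.01 -0.76  0.38 -0.23 -0.13  0.25  0.28
 -0.45  0.02  0.05 -0.72 -0.95  0.54 -0.32  0.15  0.19]
L [523.93 223.63  76.15]
R [557.52 -61.18  66.2 ]
F [684.49  99.1   59.81]
hL [534.17 136.75  55.  ]
hR [547.06  27.51  55.  ]
hF [595.24  88.57  55.  ]
pointer -87.71870952594192 8.651618669020166
pointer -83.41955177638258 -77.30319144300339
mark -82.6214862363818 5.926393757075946
```

View pics/w8c.png

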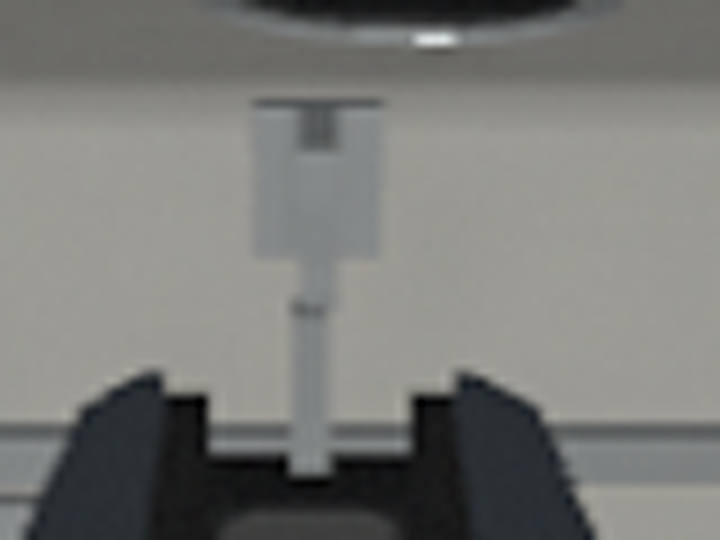

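The fin is centred at column about 319 and the pointer at about 309.5 (9x crop). The pointer is therefore about 1.1 px, or 0.8 mm, past the mark, so I'm backing off 0.8 mm.

```bash

python3 -m handwheel '[{"gripper":0,"travel":[0,0.0008,0],"twist":0},{"gripper":0,"travel":[0,0,0],"twist":0},{"gripper":0,"travel":[0,0,0],"twist":0},{"gripper":0,"travel":[0,0,0],"twist":0}]' 50
cat > chk.py <<'E'
from h import *
import sys
f=env.grab_frame("wrist");np.set_printoptions(precision=1,suppress=True)
a=cv2.resize(f["frame"][170:230,216:296],None,fx=9,fy=9,interpolation=cv2.INTER_CUBIC);cv2.imwrite("pics/%s.png"%sys.argv[1],a[:,:,::-1])
g=f["frame"].mean(2)
for r in(198,199,200,201,202,206,208,210,212,214): 
    x=np.arange(246,258);w=np.clip(np.median(g[r,236:270])-g[r,x],0,None);print(r,g[r,246:258].round(),(w@x/w.sum()).round(2))
E
python3 chk.py w9
```

```text
time_s: 28.07
ee_pos: [427.7, 77.4, 323.2]
ee_rot: [179.7, -0.0, 6.8]
force: [1.5, -10.8, -0.4]
gripper_width: 13.8
198 [139. 133. 131. 130. 132. 132. 136. 140. 141. 141. 145. 150.] 250.21
199 [154. 142. 132. 132. 132. 135. 149. 154. 153. 153. 152. 152.] 249.26
200 [153. 142. 134. 135. 134. 137. 148. 154. 152. 152. 152. 151.] 249.26
201 [153. 143. 134. 135. 135. 138. 148. 153. 153. 152. 152. 151.] 249.28
202 [152. 141. 132. 133. 132. 139. 148. 153. 153. 151. 152. 152.] 249.2
206 [152. 149. 139. 130. 132. 131. 141. 152. 153. 153. 152. 152.] 249.86
208 [153. 150. 137. 129. 131. 130. 141. 151. 153. 152. 152. 152.] 249.86
210 [153. 150. 137. 130. 130. 129. 139. 150. 152. 152. 152. 151.] 249.97
212 [152. 150. 136. 130. 130. 128. 140. 150. 153. 152. 151. 150.] 250.05
214 [152. 150. 137. 129. 130. 130. 141. 151. 153. 152. 151. 151.] 249.85
```

View pics/w9.png

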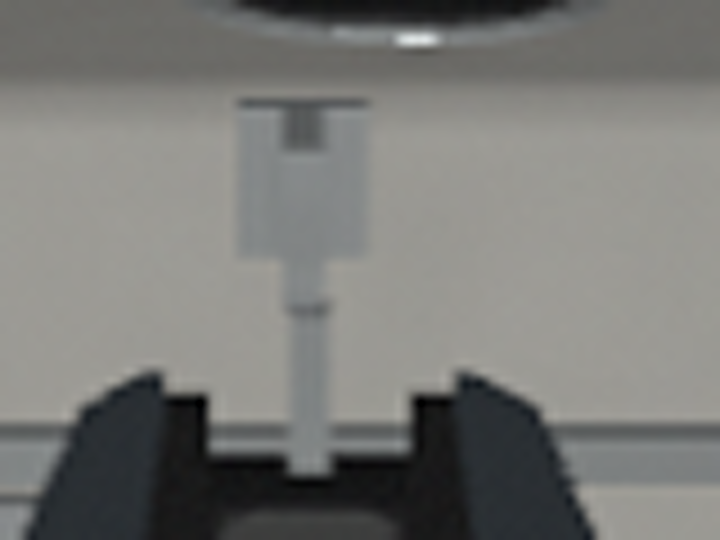

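The fin is at column 249.25 and the pointer at 249.9, so the pointer is now about 0.3–0.4 mm short once parallax is allowed for. I'll nudge it 0.3 mm, then check numerically and take one last overview of the panels.

```bash

python3 -m handwheel '[{"gripper":0,"travel":[0,-0.0003,0],"twist":0},{"gripper":0,"travel":[0,0,0],"twist":0},{"gripper":0,"travel":[0,0,0],"twist":0},{"gripper":0,"travel":[0,0,0],"twist":0}]' 50
python3 chk.py w10 | grep -E "^(200|201|208|210)"
python3 - <<'E' 2>&1 | grep -v "^\[\|^[LRFh]"
from h import *
from fit2 import W,side,far
p=[530.69,80.96,.1175];ims=[]
for c,b in(("scene",(215,110,375,270)),("top",(150,110,310,270))):
    f=env.grab_frame(c);ims.append(cv2.resize(f["frame"][b[1]:b[3],b[0]:b[2]],(400,400),interpolation=cv2.INTER_CUBIC))
    for t,v in(("panel_left_bail",side(1,1.571,10,90)),("panel_right_bail",side(-1,1.571,10,90)),("panel_far_bail",far(1.571,0,90))):
        print(c,t,proj(f,W(p,v)),[(np.round(x["uv"],1),round(x["confidence"],2)) for x in env.pinpoint(c,t)[:2]])
cv2.imwrite("pics/fin.png",np.hstack(ims)[:,:,::-1])
E
```

```text
time_s: 28.45
ee_pos: [427.6, 77.7, 323.2]
ee_rot: [179.7, -0.0, 6.8]
force: [1.6, -10.4, -0.4]
gripper_width: 13.6
200 [153. 148. 139. 135. 134. 133. 146. 154. 153. 152. 151. 152.] 249.69
201 [153. 148. 139. 135. 136. 134. 147. 153. 152. 151. 152. 152.] 249.65
208 [152. 149. 137. 129. 130. 129. 141. 151. 152. 152. 152. 152.] 249.88
210 [152. 150. 137. 130. 131. 130. 140. 151. 153. 153. 152. 152.] 249.9
 -0.45  0.02  0.05 -0.72 -0.95  0.54 -0.32  0.15  0.19]
scene panel_left_bail [296.31 198.79] [(array([298.7, 200.5]), 0.78)]
scene panel_right_bail [267.73 182.53] [(array([269.8, 183.7]), 0.6)]
scene panel_far_bail [272.77 202.8 ] [(array([273.5, 203.6]), 0.83)]
top panel_left_bail [219.28 203.19] [(array([220.4, 202.8]), 0.73)]
top panel_right_bail [259.01 197.62] [(array([256.5, 197.5]), 0.7), (array([414.7, 170.1]), 0.2)]
top panel_far_bail [236.48 180.67] [(array([236.4, 177. ]), 0.49), (array([259.9, 194.6]), 0.43)]
```

View pics/fin.png

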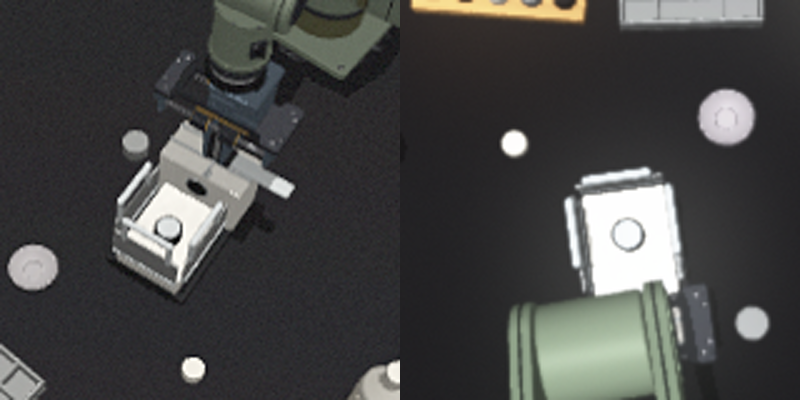

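In the last overview all three panels stand upright: left at (210,230), right at (135,185) and far at (148,240) in the scene half. The bystanders in view are where they were. The pointer and fin agree to within about 0.2 px, so I'm handing in.

```bash
python3 -c "
from workcell import env
print(env.job_done())"
```

```text
the job is handed in; nothing more can be done
None
```

I folded the left, right and far shade panels upright by their bails, then pulled the shutter slide out about 50 mm to the mark. I handed in at about 29 s with the gripper still holding the slide at 50 N grip.

**Panels:** I pushed each one onto its end stop with 20–24 N before letting go. In the last pictures the bails lie within about 1–4 px of their upright projections. The largest difference, 3.7 px, is the far bail in the top view, from a low-confidence detection. The same bail matches within about 1 px in the scene view, so I put the difference down to detection noise.

**Slide:** The first pull went about 0.8 mm past the mark, so I backed off and then nudged it. In the final wrist picture the pointer and the fin are about 0.2 px apart, roughly 0.1–0.2 mm. The spring load on the tool was about 10 N and steady.

**Other checks:** The pucks and the dish are unmoved in the final overview. I did not re-check the bottle, beaker, screwdriver and case at the end, but the arm never went near them. The highest tool force I read was about 25 N. The far bail needed a second, lower grip before I folded it.

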